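Screw down the bench shear and hold its spring-loaded pivot bolt for the locknut

ROBOT

A 6-joint arm with a two-finger parallel gripper is mounted at the origin on the work surface. World frame = base frame: x ahead of the robot, y to its left, z up, the work surface at z = 0. Lengths are in m, angles in rad, forces in N, time in s.
With the tool pointing down it reaches from about 0.425 to 0.95 m from the base axis. Payload 3.5 kg.
Tool frame: the origin (TCP) lies between the finger pads, 19 mm behind the fingertips; this is the grasp point; z points along the fingers, y is the line along which they close (so a half turn about z gives the same grasp; the last joint's range is limited). The gripper opens to 85 mm and grips with 20 to 120 N. Pads are 22 mm wide; open, the fingers measure 114 mm over their backs; the gripper's body (76 mm by 85 mm) begins 54 mm behind the grasp point. The pads swing forward as they close: fully open they stand 13 mm farther back than shut.
Start: joints at [1.094, 0.286, 1.577, -0, 1.279, -0.15], TCP at [0.217, 0.639, 0.25] pointing down, gripper open.
Joint ranges: [-2.77, 2.77], [-0.9, 2.22], [0.21, 2.48], [-1.53, 4.67], [0.24, 2.81], [-2.84, 2.84]. Speed limits (rad/s): [2.79, 2.79, 3.14, 3.14, 3.14, 3.14].

INTERFACE

Orientations are given as [roll, pitch, yaw] about the fixed x, y, z axes, in that order (R = Rz(yaw) Ry(pitch) Rx(roll)).
In Python, from cell import robot gives the robot as it stands.
- The arm moves only by the tool handwheel, called after ">>>" as name(argument=value, ...) on one line, values as JSON. Schema: {"type":"object","properties":{"rows":{"type":"object","properties":{"deltas":{"type":"array","items":{"type":"array","items":{"type":"number"},"minItems":4,"maxItems":4},"minItems":1,"maxItems":10}},"additionalProperties":false,"required":["deltas"]},"finger_gap":{"type":"number"},"grip_n":{"type":"number"},"only":{"type":"string"},"quiet":{"type":"boolean"},"lines":{"type":"string"}},"required":["rows"],"additionalProperties":false}. rows is an object whose key "deltas" holds a list of rows, 1 to 10 of them, each of 4 numbers: dx, dy, dz in m, then a turn about the tool's z in rad; each row shifts and turns the commanded pose from where the row before left it, along the tool's axes as they then stand; what a row does not reach is not made up. A row lasts 1/12 s, in which the tool goes at most 0.0417 m and 0.125 rad, less where a joint would pass 70% of its speed; a pose out of reach is approached as far as the arm can. finger_gap is the finger opening in m, set as the call begins (left out keeps the last). The fingers move at their own pace and stop on an object; grip_n is the grip in N (left out, the last holds). Time passes only in rows, so rows that do not move let the fingers close. The tool returns the time, the measured TCP pose, the force, the opening and the grip force at its end. only (a regular expression) keeps the lines of the reply that match it, lines (a string "A,B") keeps lines A to B, and quiet returns only ok. Input that does not fit is refused with a message, and nothing moves.
- robot.read_state(): the state, without advancing time (a new reading comes with each control period).
- robot.capture(name): name is "scene" or "top" or "wrist"; returns the picture (400x640x3 uint8, red, green, blue); there is no depth.
- robot.camera_info(name): a dict with "mtx" (3x3 intrinsics, pixels), "pose" (4x4, takes a point from camera to world coordinates). Camera axes: x right, y down, z forward; pixel columns grow to the right and rows downward; lengths in m; the calibration is good to about 2 mm. A picture is of the moment at which its call begins: read the wrist's pose just before it. camera_info takes no time and is no camera call; for the wrist camera it gives the pose at the moment of the call.
- robot.sign_off(): hands the job in; it is judged then, once.
Trained networks look in the newest picture that a camera, given by its name, has taken for a name from the list of things; names that differ only in an ending like _2 or _b are one class to them, and where a whole thing is asked for, a point or a joint stands for the part that bears it (a point fixed in the world has none). Each returns a list of dicts, best first, with "confidence" (0 to 1); they miss things now and then, are a little off and sometimes report something else, mostly with a low value. They report only what shows in the picture. A call takes as long as a camera call.
- robot.look_for(query, camera): "point" ([x, y, z] in m, in world coordinates, good to about 4 mm: the middle of the surface that is visible of it).
The state is a dict: "time": time; "joint_pos": joint angles; "qd": joint speeds; "joint_torque": joint torques, N m; "tool_pos": TCP position; "orientation": TCP orientation; "ft_force": force on the tool from outside, world axes, zero at the start; "torque": the same for the moment, N m; "width": finger opening in m; "grasp_force": force on a finger pad.
Only numpy, scipy, OpenCV 4.12 (cv2) and the standard library are available. Lean on these libraries where they do the work, as an engineer would, in place of code of your own. Each camera call takes 0.05 s, during which the arm holds its last target. There are 200 camera calls.

TASK

The bench lever shear has been set in place: screw its three black hold-down knobs clockwise, fully home against their stops. Then reach down into the narrow gap behind its steel guard bracket, grip the brass-coloured hex head of the pivot bolt between the fingers and wind it clockwise, as seen from the bracket side, right up to its stop against the return spring. Finish while still gripping the head, holding the bolt at its stop so that it cannot spring back, because I am about to do up the locknut on the other side; do not lean hard on the bracket, and leave the bowl, mug, hammer and handle bar where they are.

Things in the scene. Friction and masses are not known exactly. Their poses are not given: they have to be found in the camera images.
- shear: green bench lever shear, fixed. Origin on the bench under its foot; x away from the robot's side, y left, z up. Foot 14 mm thick, with knob lugs at (-30, 140), (-125, 0), (-30, -140) mm. Upright body plate: robot-side face at x = 30 mm, 130 mm wide along y, top 126 mm above the bench. Spring barrel, blade arm and handle socket lie beyond it, x = 44 to 90, up to 128 mm high; bed to y = -201 mm.
- bracket: bare steel guard bracket on the shear's foot: upright plate 6 mm thick, 100 mm wide along y, top 128 mm above the bench. Its origin and axes are the shear's; the plate lies at x = -18 to -12 mm, so the gap between it and the green body plate is 42 mm wide, open at the top and both ends.
- bolt_head (a point): centre of the pivot bolt's brass-coloured hex head in the gap: 19 mm across flats, 20 mm long along the bolt's axis, which is the shear's x, at y = 0, 100 mm above the bench and 28 mm below the bracket's top. The head spans x = 1 to 21 mm of the shear. This frame turns with the bolt; its x is the axis.
- pivot_bolt (a joint): turn of the bolt about the shear's x, rad: 0 = lower stop, where the spring keeps it until wound; grows clockwise seen from the bracket side (top of the head towards the shear's -y); 0.35 = hard upper stop. The spring pulls back with 0.10 N m at 0 and 0.24 N m at 0.35. At 0 two parallel flats of the head are upright, facing +y and -y; they turn with the bolt, so at the stop they lean 0.35 rad.
- knob_left_grip (a point): black T-bar hold-down knob (bar 60 x 15 mm, 28 mm tall) on a captive bolt with an upright axis, on the left lug of the shear's foot. This point is on the axis at mid height of the bar, 45 mm above the bench; the bar reaches 15 mm below it and 13 mm above. z is up, x runs along the bar and turns with it.
- knob_front_grip (a point): black T-bar hold-down knob (bar 60 x 15 mm, 28 mm tall) on a captive bolt with an upright axis, on the front lug of the shear's foot. This point is on the axis at mid height of the bar, 45 mm above the bench; the bar reaches 15 mm below it and 13 mm above. z is up, x runs along the bar and turns with it.
- knob_right_grip (a point): black T-bar hold-down knob (bar 60 x 15 mm, 28 mm tall) on a captive bolt with an upright axis, on the right lug of the shear's foot. This point is on the axis at mid height of the bar, 45 mm above the bench; the bar reaches 15 mm below it and 13 mm above. z is up, x runs along the bar and turns with it.
- knob_left (a joint): turn of the left knob, rad: grows as it is screwed down, clockwise from above; 1.6 is the hard end stop (fully home); it starts 0.8 to 1.4 short of it. It turns in place without rising or sinking, with about 0.12 N m of friction, and stays where it is left. At 0 its bar lies along the shear's x.
- knob_front (a joint): turn of the front knob, rad: grows as it is screwed down, clockwise from above; 1.6 is the hard end stop (fully home); it starts 0.8 to 1.4 short of it. It turns in place without rising or sinking, with about 0.12 N m of friction, and stays where it is left. At 0 its bar lies along the shear's x.
- knob_right (a joint): turn of the right knob, rad: grows as it is screwed down, clockwise from above; 1.6 is the hard end stop (fully home); it starts 0.8 to 1.4 short of it. It turns in place without rising or sinking, with about 0.12 N m of friction, and stays where it is left. At 0 its bar lies along the shear's x.
- pitch_bowl: black chaser's pitch bowl, 156 mm across, 77 mm high, 2.2 kg, to the right of the shear; origin under its centre. Bystander.
- punch_mug: white mug, 82 mm across, full of steel punches, about 135 mm high in all, beyond the shear on its left; origin under its centre. Bystander.
- chasing_hammer: chasing hammer lying flat, 225 mm long, 30 mm high, near the shear's left side; origin under its middle, x from handle to head. Bystander.
- handle_bar: the shear's pulled-off handle bar lying flat beyond it, 290 mm long, 27 mm thick, red grip at its +x end; origin under its middle. Bystander.

How it is judged:
On the way, in this order (a step that is already met when the one before it is completed fails the run):
1. all three hold-down knobs are screwed fully home (value of joint each of knob_left, knob_front, knob_right above 1.5 rad), for 0.2 s.
2. the pivot bolt's head is gripped and wound up to its stop (value of joint pivot_bolt above 0.28 rad and distance between the grasp point and bolt_head below 0.02 m and y of the grasp point in the frame of shear between -0.008 and 0.008 m and contact force between the fingers and pivot_bolt above 8 N), for 0.3 s.
At the end, for the whole second after the job is handed in: All three knobs above 1.5 rad (stop at 1.6); pivot bolt above 0.28 rad (stop at 0.35), still, held against its spring by the fingers alone: gripped with over 8 N, the head between the fingers (TCP within 20 mm of its centre, within 8 mm along the shear's y) (all of step 1 and all of step 2 and velocity of joint pivot_bolt between -0.1 and 0.1 rad/s); the arm keeps its last pose, push and grip.
It fails at once if the guard bracket is leaned on or struck with more than 25 N (contact force between any of the fingers, the arm and bracket above 25 N).
It fails at once if the bowl, mug, hammer or handle bar is shifted by more than 30 mm (distance of any of pitch_bowl, punch_mug, chasing_hammer, handle_bar from where it was at the start of the episode above 0.03 m).
It also fails if it takes over 64 s, if anything falls off the work surface, if the arm or the gripper's body presses on something with over 40 N, if the wrist force passes 120 N, or if a joint passes its speed limit or range.

## Working session

There is one attempt and no reset: what is moved stays moved. The work goes in short steps, Python scripts to look and compute and a tool call to move; the robot and the scene stay as the last step left them, time stands still between calls to the robot, and variables do not carry over. Pictures are saved under pics/ and viewed, at most 10 in all, crops included, and the job is handed in when it is done.

```bash
ls; mkdir -p pics; python3 - <<'E'
from cell import robot
import cv2,numpy as np
s=robot.read_state();print(s)
for c in("scene","top"):
    im=robot.capture(c);cv2.imwrite(f"pics/{c}0.png",im[:,:,::-1])
    i=robot.camera_info(c);print(c,np.round(i["mtx"],1).tolist(),np.round(i["pose"],3).tolist())
    for q in("shear","bracket","bolt_head","knob_left_grip","knob_front_grip","knob_right_grip","pitch_bowl","punch_mug","chasing_hammer","handle_bar"):
        print(q,[(np.round(d["point"],3).tolist(),round(d["confidence"],2)) for d in robot.look_for(q,c)][:4])
E
```

```text
pics
{'time': 0.0, 'joint_pos': array([ 1.09402665e+00,  2.87214470e-01,  1.57817157e+00,  5.27483166e-06,
        1.27859815e+00, -1.49990163e-01]), 'qd': array([ 0.00032947, -0.00085671,  0.00100786,  0.00110954, -0.00125098,
        0.00227492]), 'joint_torque': array([ 3.77476608e-04, -4.05993640e+01, -2.92620850e+01, -1.51467088e-04,
        5.88840616e-03,  5.42561196e-06]), 'tool_pos': array([0.21635273, 0.63874335, 0.24861752]), 'orientation': array([-3.13922872e+00, -3.62354714e-04,  2.81481118e+00]), 'ft_force': array([ 0.01671127,  0.27020533, -0.08724644]), 'torque': array([-0.02762584,  0.02227929,  0.00399194]), 'grasp_force': 0.0, 'width': 0.08536856950575752}
scene [[499.0, 0.0, 328.6], [0.0, 499.0, 196.5], [0.0, 0.0, 1.0]] [[0.751, 0.401, -0.524, 1.176], [0.66, -0.481, 0.578, -0.617], [-0.02, -0.78, -0.626, 0.784], [0.0, 0.0, 0.0, 1.0]]
shear [([0.617, 0.01, 0.052], 0.69)]
bracket [([0.561, 0.036, 0.093], 0.62)]
bolt_head [([0.651, 0.047, 0.106], 0.73)]
knob_left_grip []
knob_front_grip [([0.459, 0.066, 0.05], 0.68), ([0.65, 0.046, 0.105], 0.68)]
knob_right_grip [([0
[... 157 characters left out ...]
mer [([0.54, 0.409, 0.02], 0.88)]
handle_bar [([0.724, -0.061, 0.024], 0.85)]
top [[430.9, 0.0, 311.9], [0.0, 430.9, 194.1], [0.0, 0.0, 1.0]] [[-0.005, -0.984, 0.181, 0.384], [-1.0, 0.004, -0.002, 0.02], [0.002, -0.181, -0.984, 1.294], [0.0, 0.0, 0.0, 1.0]]
shear [([0.576, 0.048, 0.017], 0.59)]
bracket [([0.555, 0.056, 0.023], 0.88)]
bolt_head [([0.601, 0.049, 0.106], 0.41)]
knob_left_grip [([0.556, 0.193, 0.059], 0.67)]
knob_front_grip [([0.447, 0.067, 0.057], 0.47)]
knob_right_grip []
pitch_bowl [([0.504, -0.253, 0.074], 0.72)]
punch_mug [([0.728, 0.291, 0.062], 0.69), ([0.724, -0.042, 0.023], 0.25)]
chasing_hammer [([0.531, 0.405, 0.022], 0.57)]
handle_bar [([0.725, -0.042, 0.024], 0.86)]
```

View pics/top0.png

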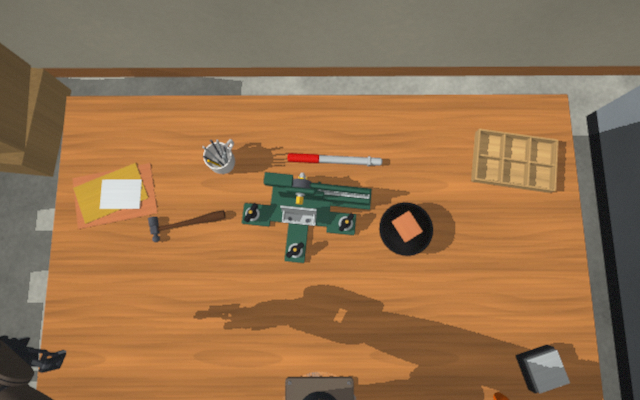

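View pics/scene0.png

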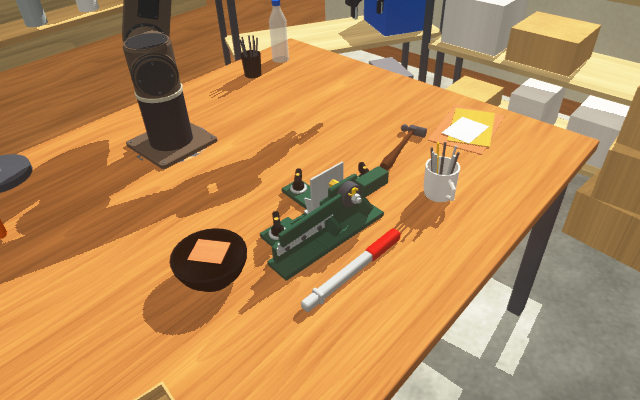

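The top view shows the knobs at about (252,211), (295,249) and (346,222), the brass head at about (299,199), the bowl at (406,229) and the hammer handle end at (223,214). I'll enlarge the knobs.

```bash
cat > h.py <<'E'
from cell import robot
import cv2,numpy as np
def ray(c,u,v,z,info=None):
    i=info or robot.camera_info(c);P=np.array(i["pose"]);d=P[:3,:3]@np.linalg.inv(i["mtx"])@[u,v,1]
    return P[:3,3]+d*(z-P[2,3])/d[2]
def proj(p,info):
    P=np.linalg.inv(info["pose"]);q=P[:3,:3]@np.asarray(p)+P[:3,3];q=np.array(info["mtx"])@q;return q[:2]/q[2]
E
python3 - <<'E'
from h import *
im=cv2.imread("pics/top0.png")[165:270,230:365]
cv2.imwrite("pics/crop0.png",cv2.resize(im,None,fx=5.7,fy=5.7,interpolation=cv2.INTER_CUBIC))
for u,v in((252,211),(295,249),(346,222)):print(ray("top",u,v,.058))
E
```

```text
[0.56219025 0.19009796 0.058     ]
[0.45235219 0.06541811 0.058     ]
[ 0.52895498 -0.08135216  0.058     ]
```

View pics/crop0.png

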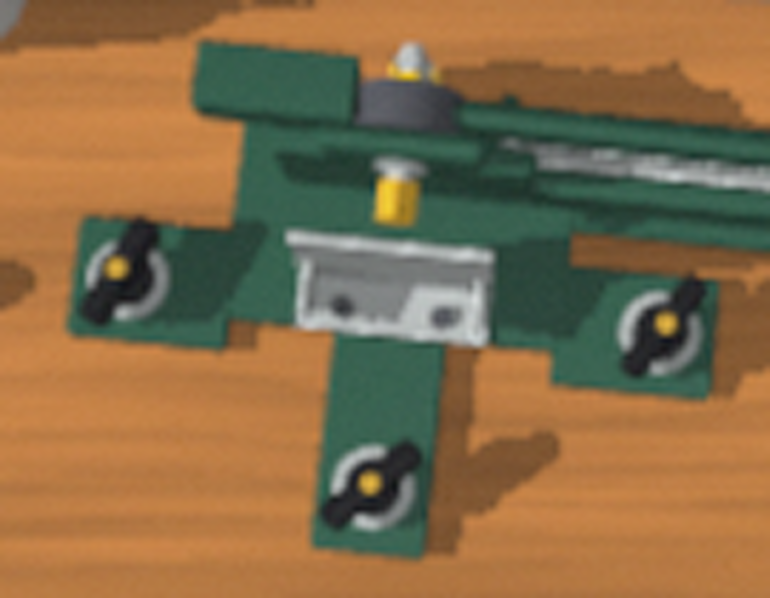

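The crop gives each knob's brass centre and bar ends: left (117,268) with bar (145,232)–(95,310), front (370,483) with bar (405,455)–(335,515), right (666,322) with bar (690,290)–(635,365). I'll fit the shear pose to these.

```bash
cat >> h.py <<'E'
K=np.array([[-.03,.14],[-.125,0],[-.03,-.14]])
def fit(W):
    a=K-K.mean(0);b=W-W.mean(0)
    psi=np.arctan2((a[:,0]*b[:,1]-a[:,1]*b[:,0]).sum(),(a*b).sum());c,s=np.cos(psi),np.sin(psi)
    R=np.array([[c,-s],[s,c]]);return psi,R,W.mean(0)-R@K.mean(0)
def delta(p,yaw):
    "move in tool axes and turn, to get to p with tool yaw"
    s=robot.read_state();d=np.array(p)-s["tool_pos"];y=s["orientation"][2]
    t=y-yaw;t=(t+np.pi/2)%np.pi-np.pi/2 if False else (t+np.pi)%(2*np.pi)-np.pi
    c,n=np.cos(y),np.sin(y);return np.round([c*d[0]+n*d[1],n*d[0]-c*d[1],-d[2],t],4)
E
python3 - <<'E'
from h import *
f=lambda p:(230+p[0]/5.7-.4,165+p[1]/5.7-.4)
C=[(117,268),(370,483),(666,322)];B=[((145,232),(95,310)),((405,455),(335,515)),((690,290),(635,365))]
W=np.array([ray("top",*f(c),.060)[:2] for c in C]);psi,R,O=fit(W)
print(W,psi,O,"res mm",1e3*(O+K@R.T-W))
for b in B:
    d=ray("top",*f(b[0]),.058)-ray("top",*f(b[1]),.058);a=np.arctan2(d[1],d[0]);print("bar",a,"turn",psi-a,"togo",1.6-psi+a,np.linalg.norm(d))
print("bolt",O+R@[.011,0])
d=ray("top",*f(B[0][0]),.058)-ray("top",*f(B[0][1]),.058)
print(delta([*(O+R@K[0]),.12],np.arctan2(d[1],d[0])+np.pi))
E
```

```text
[[ 0.5601262   0.19519621]
 [ 0.45129695  0.06672853]
 [ 0.53134262 -0.08251145]] -0.10411345179706531 [0.575588   0.05339569] res mm [[ 0.17381876  0.559165  ]
 [-0.03208174 -0.34215657]
 [-0.14173702 -0.21700842]]
bar -0.5521204580792022 turn 0.44800700628213685 togo 1.151992993717863 0.046774855954317095
bar -0.8671903752610499 turn 0.7630769234639846 togo 0.8369230765360154 0.04576402782176687
bar -0.6445046800735 turn 0.5403912282764347 togo 1.0596087717235654 0.047489426953427186
bolt [0.58652844 0.05225251]
[-0.4679 -0.3098  0.1301  0.2254]
```

>>> handwheel(rows={"deltas": [[-0.034, -0.022, 0, 0], [-0.034, -0.022, 0, 0], [-0.034, -0.022, 0, 0], [-0.034, -0.022, 0, 0], [-0.034, -0.022, 0, 0], [-0.034, -0.022, 0, 0], [-0.034, -0.022, 0, 0], [-0.034, -0.022, 0, 0], [-0.034, -0.022, 0, 0], [-0.034, -0.022, 0, 0]]}, finger_gap=0.06, grip_n=40)

```text
time: 1.93
tool_pos: [0.4689, 0.3201, 0.2504]
orientation: [3.141, 0.001, 2.815]
ft_force: [0.9, 1.4, 0.6]
width: 0.0599
grasp_force: 0.0
```

>>> handwheel(rows={"deltas": [[-0.034, -0.022, 0, 0], [-0.034, -0.022, 0, 0], [-0.034, -0.022, 0, 0], [-0.026, -0.024, 0, 0], [0, 0, 0.035, 0.115], [0, 0, 0.035, 0.11], [0, 0, 0.03, 0], [0, 0, 0, 0], [0, 0, 0, 0]]})

```text
time: 2.68
tool_pos: [0.5592, 0.1952, 0.1484]
orientation: [-3.139, -0.003, 2.59]
ft_force: [-0.0, 0.5, 0.5]
width: 0.0601
grasp_force: 0.0
```

```bash
python3 - <<'E'
from h import *
im=robot.capture("wrist");cv2.imwrite("pics/w1.png",im[:,:,::-1])
print(np.round(robot.look_for("knob_left_grip","wrist")[0]["point"],4) )
print(delta([.5600,.1950,.045],-.552+np.pi), np.round(robot.camera_info("wrist")["pose"],3).tolist())
E
```

```text
[0.558  0.2023 0.0554]
[ 0.001  -0.0017  0.1075  0.0008] [[0.524, 0.807, 0.272, 0.492], [0.852, -0.497, -0.165, 0.239], [0.002, 0.318, -0.948, 0.277], [0.0, 0.0, 0.0, 1.0]]
```

View pics/w1.png

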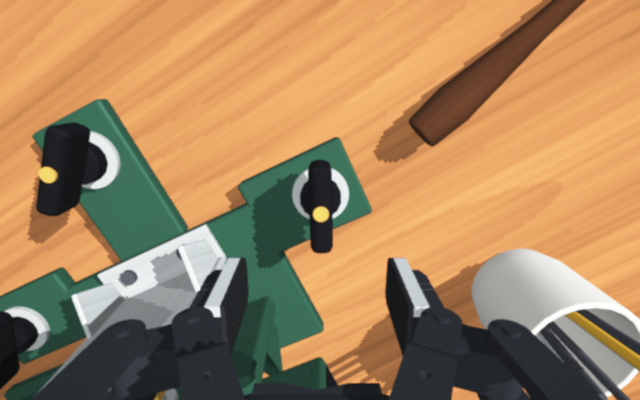

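The wrist view shows the left knob's brass dot at (320,214). Its bar is upright from (319,162) to (322,250), lined up between the pads at 247 and 388. I'll descend, close and turn it.

```bash
python3 - <<'E'
from h import *
i=robot.camera_info("wrist");print(ray("wrist",320,214,.06,i))
E
```

```text
[0.56462103 0.19739126 0.06      ]
```

>>> handwheel(rows={"deltas": [[0, 0, 0.03, 0], [0, -0.001, 0.03, 0], [0, 0, 0.03, 0], [0, 0, 0.0155, 0], [0, 0, 0, 0]]})

```text
time: 3.2
tool_pos: [0.5588, 0.1947, 0.0431]
orientation: [-3.139, -0.002, 2.59]
ft_force: [-0.5, -0.4, -0.6]
width: 0.0601
grasp_force: 0.0
```

>>> handwheel(rows={"deltas": [[0, 0, 0, 0], [0, 0, 0, 0], [0, 0, 0, 0], [0, 0, 0, 0], [0, 0, 0, 0], [0, 0, 0, 0]]}, finger_gap=0.0, grip_n=40)

```text
time: 3.7
tool_pos: [0.563, 0.1953, 0.0491]
orientation: [3.137, 0.006, 2.59]
ft_force: [0.2, 0.5, 6.2]
width: 0.0144
grasp_force: 43.2
```

>>> handwheel(rows={"deltas": [[0, 0, -0.004, 0.11], [0, 0, 0, 0.12], [0, 0, 0, 0.12], [0, 0, 0, 0.12], [0, 0, 0, 0.12], [0, 0, 0, 0.12], [0, 0, 0, 0.12], [0, 0, 0, 0.12], [0, 0, 0, 0.1], [0, 0, 0, 0.06]]})

```text
time: 4.53
tool_pos: [0.5598, 0.1937, 0.0492]
orientation: [3.141, 0.002, 1.477]
ft_force: [-0.7, -3.1, -3.6]
width: 0.0139
grasp_force: 43.3
```

>>> handwheel(rows={"deltas": [[0, 0, 0, 0.05], [0, 0, 0, 0.04], [0, 0, 0, 0.0], [0, 0, 0, 0.0]]})

```text
time: 4.87
tool_pos: [0.5596, 0.1938, 0.0492]
orientation: [-3.142, 0.003, 1.395]
ft_force: [-1.9, -4.8, -1.0]
width: 0.0145
grasp_force: 55.1
```

```bash
python3 -c "
from h import *
s=robot.read_state();print(s['torque'],s['ft_force'],s['joint_torque'],s['joint_pos'])"
```

```text
[-0.85466352  0.36164447  1.06085026] [-1.90124518 -4.75875013 -1.04392459] [  1.10798378 -38.01408291 -25.5582583    1.49595413  -0.7520248
   1.02680203] [ 0.16326595  0.35058412  1.90146436 -0.0037985   0.89062418  0.3409782 ]
```

>>> handwheel(rows={"deltas": [[0, 0, 0, -0.03], [0, 0, 0, 0], [0, 0, -0.04, 0], [0, 0, -0.04, 0], [-0.032, -0.019, 0, 0], [-0.032, -0.019, 0, 0], [-0.032, -0.019, 0, 0], [-0.032, -0.019, 0, 0]]}, finger_gap=0.06)

```text
time: 5.53
tool_pos: [0.4658, 0.0791, 0.1303]
orientation: [3.137, -0.002, 1.418]
ft_force: [0.3, -1.1, 0.4]
width: 0.06
grasp_force: 0.0
```

>>> handwheel(rows={"deltas": [[-0.015, -0.009, 0, -0.12], [0, 0, 0, -0.12], [0, 0, 0, -0.12], [0, 0, 0, -0.12], [0, 0, 0, -0.12], [0, 0, 0, -0.12], [0, 0, 0, -0.11], [0, 0, 0, 0]]})

```text
time: 6.2
tool_pos: [0.4555, 0.0663, 0.13]
orientation: [3.138, 0.001, 2.25]
ft_force: [-0.2, 0.2, 0.3]
width: 0.0601
grasp_force: 0.0
```

```bash
python3 - <<'E'
from h import *
print(delta([.4513,.0667,.049],-.867+np.pi))
im=robot.capture("wrist");cv2.imwrite("pics/w2.png",im[:,:,::-1])
E
```

```text
[ 0.0029 -0.003   0.081  -0.025 ]
```

View pics/w2.png

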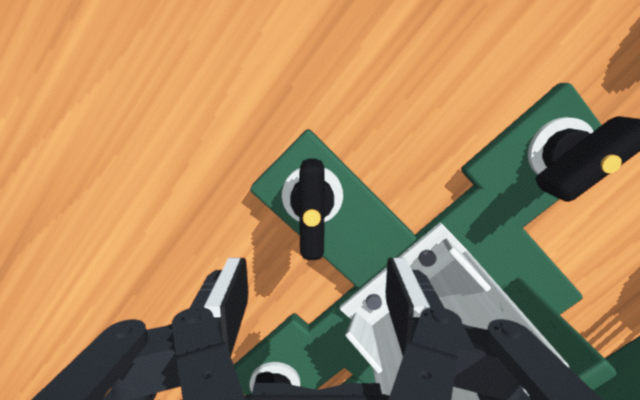

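The front knob's bar is upright at u≈312, against a pad midline of about 318, which agrees with the computed 3 mm shift.

>>> handwheel(rows={"deltas": [[0.003, -0.003, 0.03, -0.02], [0, 0, 0.03, 0], [0, 0, 0.02, 0], [0, 0, 0, 0]]})

```text
time: 6.58
tool_pos: [0.447, 0.0668, 0.045]
orientation: [-3.137, -0.006, 2.266]
ft_force: [-0.0, -0.2, 0.3]
width: 0.0598
grasp_force: 0.0
```

>>> handwheel(rows={"deltas": [[0, 0, 0, 0], [0, 0, 0, 0], [0, 0, 0, 0], [0, 0, 0, 0], [0, 0, 0, 0], [0, 0, 0, 0]]}, finger_gap=0.0, grip_n=40)

```text
time: 7.08
tool_pos: [0.4519, 0.0665, 0.0505]
orientation: [3.138, 0.003, 2.27]
ft_force: [-0.1, 1.9, 7.4]
width: 0.0143
grasp_force: 41.0
```

>>> handwheel(rows={"deltas": [[0, 0, 0, 0.11], [0, 0, 0, 0.12], [0, 0, 0, 0.12], [0, 0, 0, 0.12], [0, 0, 0, 0.12], [0, 0, 0, 0.12], [0, 0, 0, 0.12], [0, 0, 0, 0.06], [0, 0, 0, 0], [0, 0, 0, 0]]})

```text
time: 7.92
tool_pos: [0.4504, 0.0657, 0.0505]
orientation: [-3.141, 0.004, 1.387]
ft_force: [-5.1, -2.7, 11.5]
width: 0.0145
grasp_force: 57.8
```

```bash
python3 -c "
from h import *
s=robot.read_state();print(s['torque'],s['ft_force'])"
```

```text
[-0.44606565  0.89757685  0.95390736] [-5.13112008 -2.74221511 11.53269969]
```

>>> handwheel(rows={"deltas": [[0, 0, 0, -0.03], [0, 0, 0, 0], [0, 0, -0.04, 0], [0, 0, -0.04, 0], [-0.032, 0.0245, 0, 0], [-0.032, 0.0245, 0, 0], [-0.032, 0.0245, 0, 0], [-0.032, 0.0245, 0, 0]]}, finger_gap=0.06)

```text
time: 8.58
tool_pos: [0.527, -0.0771, 0.1292]
orientation: [3.14, 0.0, 1.409]
ft_force: [0.3, 1.4, -0.8]
width: 0.0601
grasp_force: 0.0
```

>>> handwheel(rows={"deltas": [[-0.006, 0.0047, 0, -0.12], [0, 0, 0, -0.12], [0, 0, 0, -0.12], [0, 0, 0, -0.12], [0, 0, 0, -0.12], [0, 0, 0, -0.12], [0, 0, 0, -0.12], [0, 0, 0, -0.12], [0, 0, 0, -0.12], [0, 0, 0, 0]]})

```text
time: 9.42
tool_pos: [0.5298, -0.0822, 0.1284]
orientation: [-3.142, -0.0, 2.491]
ft_force: [0.2, 0.8, 0.0]
width: 0.0599
grasp_force: 0.0
```

```bash
python3 - <<'E'
from h import *
print(delta([.5313,-.0825,.049],-.644+np.pi))
im=robot.capture("wrist");cv2.imwrite("pics/w3.png",im[:,:,::-1])
E
```

```text
[-0.0014  0.0007  0.0794 -0.0067]
```

View pics/w3.png

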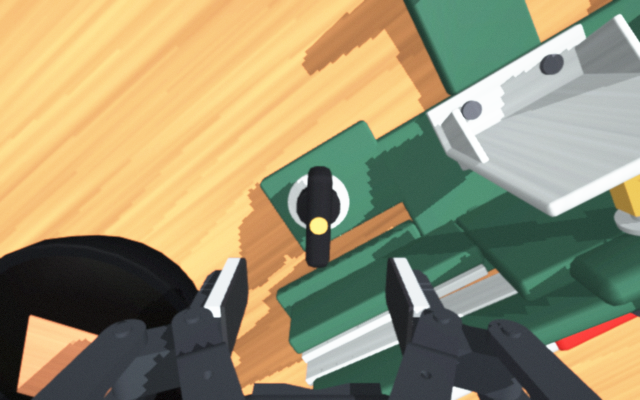

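The right knob's bar is centred at u≈318 between the pads. I'll repeat the sequence.

>>> handwheel(rows={"deltas": [[0, 0, 0.03, 0], [0, 0, 0.03, 0], [0, 0, 0.0185, 0], [0, 0, 0, 0]]})

```text
time: 9.8
tool_pos: [0.5263, -0.0811, 0.0454]
orientation: [-3.139, -0.009, 2.486]
ft_force: [-0.4, 0.4, -0.0]
width: 0.06
grasp_force: 0.0
```

>>> handwheel(rows={"deltas": [[0, 0, 0, 0], [0, 0, 0, 0], [0, 0, 0, 0], [0, 0, 0, 0], [0, 0, 0, 0], [0, 0, 0, 0]]}, finger_gap=0.0, grip_n=40)

```text
time: 10.3
tool_pos: [0.5317, -0.0825, 0.0521]
orientation: [3.139, 0.004, 2.489]
ft_force: [0.8, 1.9, 6.2]
width: 0.0144
grasp_force: 41.3
```

>>> handwheel(rows={"deltas": [[0, 0, 0, 0.11], [0, 0, 0, 0.12], [0, 0, 0, 0.12], [0, 0, 0, 0.12], [0, 0, 0, 0.12], [0, 0, 0, 0.12], [0, 0, 0, 0.12], [0, 0, 0, 0.12], [0, 0, 0, 0.11], [0, 0, 0, 0.04]]})

```text
time: 11.13
tool_pos: [0.53, -0.0833, 0.0521]
orientation: [-3.141, 0.004, 1.393]
ft_force: [-5.2, 1.4, 10.7]
width: 0.0145
grasp_force: 54.4
```

>>> handwheel(rows={"deltas": [[0, 0, 0, 0], [0, 0, 0, 0]]})

```text
time: 11.3
tool_pos: [0.53, -0.0835, 0.0521]
orientation: [-3.141, 0.004, 1.396]
ft_force: [-4.5, -1.6, 11.3]
width: 0.0143
grasp_force: 52.0
```

```bash
python3 -c "
from h import *
s=robot.read_state();print(s['torque'],s['ft_force'])"
```

```text
[-0.27484688  0.76685961  0.83639937] [-4.50068552 -1.61022883 11.34411106]
```

All three knobs are at their stops. Next is the bolt. I'll rise, move over the gap and turn. From the wrist picture I'll also work out how far the tips reach past the TCP at 60 mm opening.

>>> handwheel(rows={"deltas": [[0, 0, 0, -0.03], [0, 0, 0, 0], [0, 0, -0.04, 0], [0, 0, -0.04, 0], [0, 0, -0.04, 0], [0, 0, 0, 0]]}, finger_gap=0.03, grip_n=100)

```text
time: 11.8
tool_pos: [0.5347, -0.0839, 0.1793]
orientation: [3.126, 0.003, 1.419]
ft_force: [1.4, -1.2, 1.5]
width: 0.0299
grasp_force: 0.0
```

```bash
python3 - <<'E'
from h import *
s=robot.read_state();i=robot.camera_info("wrist");y=s["orientation"][2];c,n=np.cos(y),np.sin(y)
T=np.eye(4);T[:3,:3]=[[c,n,0],[n,-c,0],[0,0,-1]];T[:3,3]=s["tool_pos"]
X=np.linalg.inv(T)@i["pose"];print("cam in tool",np.round(X,3).tolist())
np.save("X.npy",X)
for h in (.003,.007,.011,.015,.019):
  print(h,[np.round(proj([x,yy,h],dict(mtx=i["mtx"],pose=X))).astype(int).tolist() for x in(.011,-.011) for yy in(-.03,.03)])
psi,O=-.104,np.array([.5756,.0534]);R=np.array([[np.cos(psi),-np.sin(psi)],[np.sin(psi),np.cos(psi)]])
print(delta([*(O+R@[.010,0]),.17],psi+np.pi))
E
```

```text
cam in tool [[-0.0, -0.948, -0.319, 0.082], [1.0, -0.005, 0.015, -0.002], [-0.016, -0.319, 0.948, -0.124], [0.0, 0.0, 0.0, 1.0]]
0.003 [[241, 266], [392, 265], [244, 313], [388, 312]]
0.007 [[243, 261], [390, 260], [246, 307], [386, 306]]
0.011 [[244, 256], [388, 255], [247, 302], [385, 300]]
0.015 [[246, 252], [386, 251], [249, 296], [383, 295]]
0.019 [[247, 248], [384, 247], [250, 291], [381, 290]]
[ 0.1424  0.0297  0.0093 -1.6182]
```

>>> handwheel(rows={"deltas": [[0.036, 0.0074, 0, 0], [0.036, 0.0074, 0, 0], [0.036, 0.0074, 0, 0], [0.0344, 0.0075, 0, 0], [0, 0, 0, -0.12], [0, 0, 0, -0.12], [0, 0, 0, -0.12], [0, 0, 0, -0.12], [0, 0, 0, -0.12], [0, 0, 0, -0.12]]})

```text
time: 12.63
tool_pos: [0.5804, 0.0541, 0.1694]
orientation: [-3.141, -0.0, 2.145]
ft_force: [-0.6, -0.0, -0.5]
width: 0.0299
grasp_force: 0.0
```

>>> handwheel(rows={"deltas": [[0, 0, 0, -0.12], [0, 0, 0, -0.12], [0, 0, 0, -0.12], [0, 0, 0, -0.12], [0, 0, 0, -0.12], [0, 0, 0, -0.12], [0, 0, 0, -0.12], [0, 0, 0, -0.06], [0, 0, 0, 0], [0, 0, 0, 0]]})

```text
time: 13.47
tool_pos: [0.5805, 0.054, 0.1696]
orientation: [-3.141, -0.001, 3.038]
ft_force: [0.1, 0.2, -0.4]
width: 0.0298
grasp_force: 0.0
```

```bash
python3 - <<'E'
from h import *
im=robot.capture("wrist");cv2.imwrite("pics/w4.png",im[:,:,::-1])
psi,O=-.104,np.array([.5756,.0534]);R=np.array([[np.cos(psi),-np.sin(psi)],[np.sin(psi),np.cos(psi)]])
print(delta([*(O+R@[.011,0]),.16],psi+np.pi))
i=robot.camera_info("wrist");X=np.load("X.npy")
h=[proj([*(O+R@[x,y]),z],i).round().tolist() for x,y,z in((.001,0,.111),(.021,0,.111),(-.018,.05,.128),(-.018,-.05,.128),(-.012,-.05,.128))];print(h)
for z in (.007,.011,.015,.019):
  print(z,[np.round(proj([.011,yy,z],dict(mtx=i["mtx"],pose=X))).astype(int).tolist() for yy in(-.015,.015)])
E
```

```text
[-0.0061 -0.0011  0.0097  0.0003]
[[314.0, 227.0], [314.0, 259.0], [416.0, 204.0], [211.0, 204.0], [212.0, 216.0]]
0.007 [[279, 261], [353, 260]]
0.011 [[280, 256], [352, 256]]
0.015 [[281, 252], [351, 251]]
0.019 [[282, 248], [350, 247]]
```

View pics/w4.png

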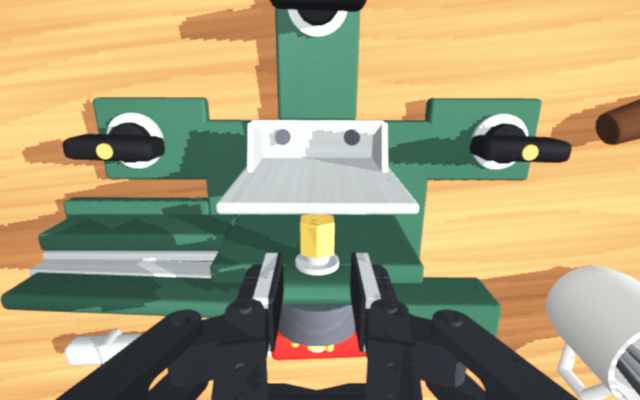

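The wrist view shows the brass head's top at (300–334, 215–257) with its midline at u≈317. The pad tips are at (279,256) and (358,256), so the TCP is within about 1 mm of the axis along y. At 30 mm opening the tips reach only about 12 mm past the TCP.

The tool can't tilt, so I'll lever the head instead. I'll press the -y fingertip down on the head's upper -y corner, going carefully.

>>> handwheel(rows={"deltas": [[-0.0045, 0.007, 0.0, 0], [0, 0, 0.02, 0], [0, 0, 0.02, 0], [0, 0, 0.007, 0], [0, 0, 0, 0], [0, 0, 0, 0]]}, finger_gap=0.03, grip_n=100)

```text
time: 14.02
tool_pos: [0.5864, 0.0605, 0.1242]
orientation: [-3.141, -0.0, 3.039]
ft_force: [-1.2, -1.5, 3.6]
width: 0.0298
grasp_force: 2.2
```

>>> handwheel(rows={"deltas": [[0, 0, 0.001, 0], [0, 0, 0.001, 0], [0, 0, 0.001, 0], [0, 0, 0, 0]]})

```text
time: 14.35
tool_pos: [0.5866, 0.0603, 0.1235]
orientation: [-3.14, -0.0, 3.04]
ft_force: [-5.8, 0.2, 14.0]
width: 0.0301
grasp_force: 6.5
```

>>> handwheel(rows={"deltas": [[0, 0, 0.001, 0], [0, 0, 0.001, 0], [0, 0, 0, 0]]})

```text
time: 14.6
tool_pos: [0.5866, 0.0598, 0.1225]
orientation: [-3.139, -0.001, 3.04]
ft_force: [-9.1, -3.0, 18.2]
width: 0.0301
grasp_force: 8.4
```

```bash
python3 - <<'E'
from h import *
im=robot.capture("wrist");cv2.imwrite("pics/w5.png",cv2.resize(im[190:310,230:410,::-1],None,fx=4,fy=4,interpolation=cv2.INTER_CUBIC))
print(robot.read_state()["torque"])
E
```

```text
[-0.78071991  1.59037158 -0.15671329]
```

View pics/w5.png

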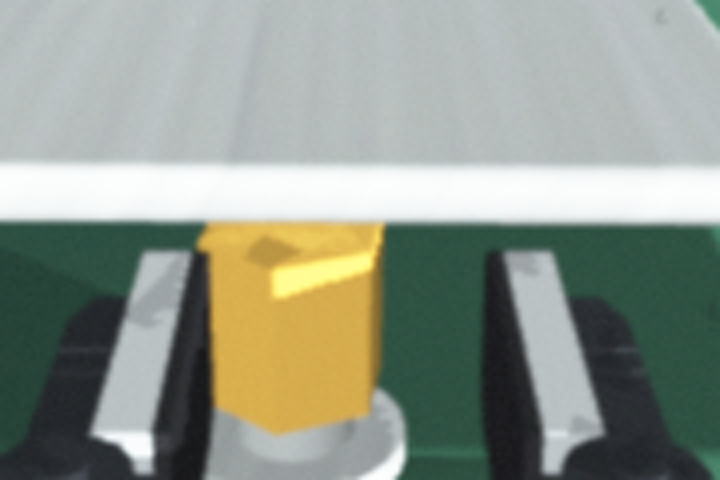

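The crop shows the -y pad's tip on the head's upper-left corner. The top ridge at u≈275 now sits left of the head's middle at 293, so the head has begun to turn clockwise, by roughly 0.15 rad. I'll keep pressing down, easing slightly toward the robot to relieve Fx.

>>> handwheel(rows={"deltas": [[0.001, -0.0005, 0.001, 0], [0.0005, 0, 0.001, 0], [0, 0, 0, 0]]})

```text
time: 14.9
tool_pos: [0.5864, 0.0595, 0.1217]
orientation: [-3.139, 0.003, 3.04]
ft_force: [-8.3, -3.2, 21.0]
width: 0.0299
grasp_force: 8.7
```

>>> handwheel(rows={"deltas": [[0, -0.0005, 0.001, 0], [0, 0, 0.001, 0], [0, 0, 0, 0]]})

```text
time: 15.15
tool_pos: [0.5868, 0.0587, 0.1204]
orientation: [-3.138, 0.004, 3.04]
ft_force: [-7.7, -3.3, 22.2]
width: 0.0303
grasp_force: 10.1
```

>>> handwheel(rows={"deltas": [[0, 0, 0.001, 0], [0, 0, 0.001, 0], [0, 0, 0, 0]]})

```text
time: 15.4
tool_pos: [0.5859, 0.0592, 0.1141]
orientation: [-3.14, 0.004, 3.039]
ft_force: [-0.7, -2.2, 1.7]
width: 0.0296
grasp_force: 1.1
```

```bash
python3 - <<'E'
from h import *
im=robot.capture("wrist");cv2.imwrite("pics/w6.png",cv2.resize(im[190:310,230:410,::-1],None,fx=4,fy=4,interpolation=cv2.INTER_CUBIC))
print(robot.read_state()["torque"])
E
```

```text
[-0.47956362 -0.04824214 -0.01878509]
```

View pics/w6.png

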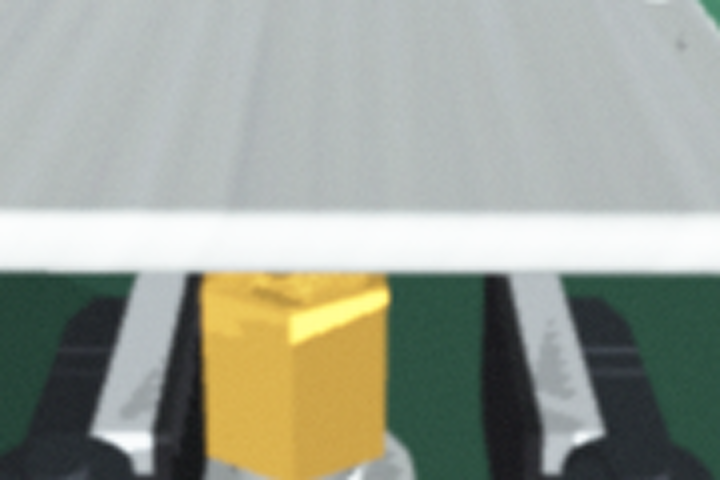

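The tip slipped off the corner and the head sprang back, with its ridge central again at u≈293. The pad now lies alongside the -y flat, so I'll try friction. I'll press the pad sideways (+y) onto the head, then drag it down.

>>> handwheel(rows={"deltas": [[0, 0.002, 0, 0], [0, 0.002, 0, 0], [0, 0.002, 0, 0], [0, 0.002, 0, 0], [0, 0, 0, 0]]}, finger_gap=0.03, grip_n=120)

```text
time: 15.87
tool_pos: [0.5851, 0.06, 0.1124]
orientation: [-3.124, -0.001, 3.044]
ft_force: [-3.4, -25.7, 6.2]
width: 0.03
grasp_force: 12.8
```

>>> handwheel(rows={"deltas": [[0, 0.002, 0, 0], [0, 0.002, 0, 0], [0, 0, 0.002, 0], [0, 0, 0.002, 0], [0, 0, 0, 0]]})

```text
time: 16.28
tool_pos: [0.5853, 0.0602, 0.1119]
orientation: [-3.116, -0.004, 3.044]
ft_force: [-14.7, -34.6, 23.1]
width: 0.0298
grasp_force: 18.6
```

>>> handwheel(rows={"deltas": [[0, 0, 0.002, 0], [0, 0, 0.002, 0], [0, 0, 0, 0]]})

```text
time: 16.53
tool_pos: [0.5871, 0.0599, 0.1091]
orientation: [-3.116, 0.001, 3.045]
ft_force: [-11.6, -36.4, 24.9]
width: 0.0301
grasp_force: 18.8
```

>>> handwheel(rows={"deltas": [[0, 0, 0.002, 0], [0, 0, 0.002, 0], [0, 0, 0, 0]]})

```text
time: 16.78
tool_pos: [0.5885, 0.0597, 0.1061]
orientation: [-3.117, 0.005, 3.045]
ft_force: [-10.0, -37.8, 25.0]
width: 0.0301
grasp_force: 19.1
```

```bash
python3 - <<'E'
from h import *
im=robot.capture("wrist");cv2.imwrite("pics/w7.png",cv2.resize(im[190:310,230:410,::-1],None,fx=4,fy=4,interpolation=cv2.INTER_CUBIC))
print(robot.read_state()["torque"])
E
```

```text
[-6.25972608  1.60308623 -0.12311003]
```

View pics/w7.png

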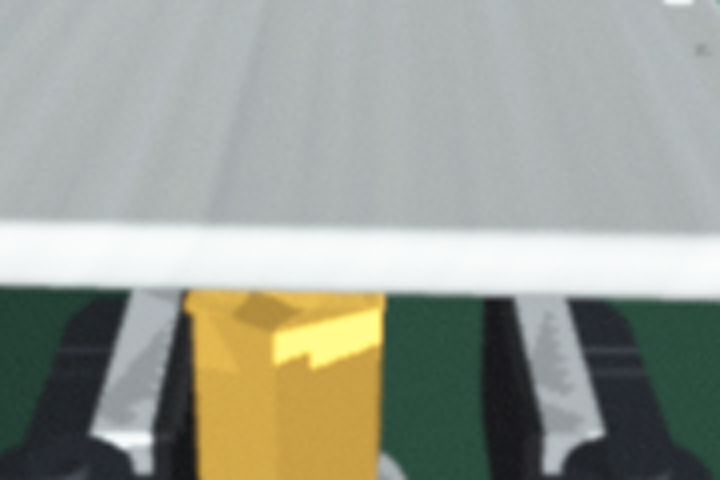

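The drag gives a friction coefficient of about 0.7, with 25 N down for 37 N sideways. The ridge is at u≈275 against a head midline of 286, so the head is about 0.1 rad round. A side force of about 60 N should carry it to the stop. I'll narrow the opening to recentre the TCP, press harder and keep dragging down.

>>> handwheel(rows={"deltas": [[0, 0.001, 0, 0], [0, 0.001, 0, 0], [0.001, 0, 0, 0], [0, 0, 0, 0]]}, finger_gap=0.025, grip_n=120)

```text
time: 17.17
tool_pos: [0.5883, 0.0578, 0.1068]
orientation: [-3.108, 0.006, 3.047]
ft_force: [-9.9, -48.4, 26.1]
width: 0.0255
grasp_force: 25.2
```

>>> handwheel(rows={"deltas": [[0, 0.001, 0.001, 0], [0.001, 0.001, 0.001, 0], [0, 0, 0.001, 0], [0, 0, 0, 0]]})

```text
time: 17.5
tool_pos: [0.5883, 0.0577, 0.1059]
orientation: [-3.104, 0.007, 3.048]
ft_force: [-13.4, -55.6, 33.9]
width: 0.0256
grasp_force: 28.8
```

>>> handwheel(rows={"deltas": [[0, 0.001, 0.001, 0], [0, 0.001, 0.001, 0], [0, 0, 0.001, 0], [0, 0, 0, 0]]})

```text
time: 17.83
tool_pos: [0.5883, 0.0574, 0.1038]
orientation: [-3.099, 0.006, 3.05]
ft_force: [-17.5, -62.8, 36.4]
width: 0.0253
grasp_force: 32.8
```

```bash
python3 - <<'E'
from h import *
print(robot.read_state()["torque"])
im=robot.capture("wrist");cv2.imwrite("pics/w8.png",cv2.resize(im[190:310,230:410,::-1],None,fx=4,fy=4,interpolation=cv2.INTER_CUBIC))
E
```

```text
[-10.53631      2.73837354  -0.22437607]
```

I've used my ten picture views, so I'll read the ridge and edge columns numerically from here.

```bash
cat >> h.py <<'E'
def brass(im,rows):
    for r in rows:
        a=im[r].astype(int);m=(a[:,0]-a[:,2]>60)&(a[:,0]>120);m[:250]=0;m[360:]=0;u=np.flatnonzero(m)
        if len(u):
            g=np.abs(np.diff(a[u[0]:u[-1]+1,0]));print(r,u[0],u[-1],a[u[0]:u[-1]+1,0].tolist())
E
python3 - <<'E'
from h import *
f=lambda n:cv2.resize(cv2.imread(f"pics/{n}.png"),(180,120),interpolation=cv2.INTER_AREA)[:,:,::-1]
for n in("w5","w6","w7","w8"):
    im=np.zeros((400,640,3),np.uint8);im[190:310,230:410]=f(n);print(n);brass(im,(285,292,299))
E
```

```text
w5
285 283 323 [143, 203, 219, 216, 216, 218, 216, 217, 216, 217, 218, 217, 217, 217, 216, 216, 215, 214, 215, 213, 213, 215, 214, 213, 214, 213, 213, 212, 213, 214, 214, 213, 214, 213, 213, 215, 213, 213, 204, 177, 132]
292 285 321 [189, 201, 207, 212, 216, 215, 216, 218, 216, 217, 217, 217, 218, 216, 215, 214, 213, 214, 214, 214, 214, 214, 213, 215, 215, 214, 212, 214, 214, 215, 213, 212, 214, 213, 213, 212, 202]
w6
285 281 325 [164, 208, 218, 218, 219, 218, 217, 219, 219, 219, 220, 218, 218, 219, 218, 220, 219, 220, 218, 218, 218, 216, 210, 205, 204, 206, 206, 206, 205, 203, 204, 206, 206, 205, 204, 206, 205, 206, 205, 205, 205, 206, 205, 203, 182]
292 281 325 [141, 202, 220, 219, 218, 219, 218, 218, 218, 217, 218, 217, 218, 220, 218, 219, 218, 218, 218, 218, 219, 215, 211, 205, 205, 205, 205, 204, 204, 206, 207, 207, 206, 204, 204, 204, 205, 204, 204, 206, 206, 205, 205, 203, 181]
299 281 325 [123, 198, 218, 218, 217, 216, 215, 217, 220, 218, 217, 218, 218, 218, 217, 218, 219, 218, 219, 218, 217, 216, 208, 204, 206, 205, 206, 205, 204, 203, 204, 204, 205, 204, 203, 205, 205, 205,
[... 834 characters left out ...]
200, 200, 203, 205, 210, 213, 212, 210, 209, 210, 209, 208, 208, 210, 210, 211, 210, 209, 210, 220, 233, 232, 220, 213, 212, 211, 210, 210, 209, 209, 208, 200, 176, 150, 140, 137, 137, 140, 132]
292 285 332 [182, 200, 202, 202, 202, 202, 201, 201, 200, 202, 202, 201, 202, 207, 210, 209, 210, 208, 208, 209, 209, 209, 209, 208, 209, 209, 210, 209, 209, 209, 209, 209, 208, 209, 209, 210, 211, 209, 208, 209, 197, 167, 143, 138, 137, 140, 138, 125]
299 285 332 [178, 200, 201, 201, 199, 200, 199, 200, 199, 200, 199, 200, 202, 207, 209, 208, 210, 210, 208, 210, 208, 208, 209, 210, 210, 210, 210, 209, 209, 208, 210, 209, 208, 208, 209, 209, 208, 210, 210, 209, 193, 157, 138, 138, 138, 138, 137, 122]
```

```bash
cat >> h.py <<'E'
from scipy.optimize import least_squares
def theta(obs,info,row=295):
    "obs: u of vertices 150,90,30,-30 deg (None if hidden); fit theta, y0, z0"
    psi=-.104;O=np.array([.5756,.0534]);R=np.array([[np.cos(psi),-np.sin(psi)],[np.sin(psi),np.cos(psi)]])
    A=np.radians([150,90,30,-30])
    def r(p):
        o=[]
        for a,u in zip(A,obs):
            if u is None: continue
            y=.01097*np.cos(a+p[0])+p[1];z=.1+.01097*np.sin(a+p[0])
            # point along the edge at the given row
            P=[proj([*(O+R@[x,y]),z],info) for x in(.003,.020)]
            t=(row-P[0][1])/(P[1][1]-P[0][1]);o.append(P[0][0]+t*(P[1][0]-P[0][0])-u)
        return o
    q=least_squares(r,[.2,0]);return q.x,np.round(q.fun,2)
E
python3 - <<'E'
from h import *
i=robot.camera_info("wrist");print(theta([284.5,297.6,325.5,332],i,295))
s=robot.read_state();print(s["tool_pos"],s["ft_force"],s["grasp_force"])
psi,O=-.104,np.array([.5756,.0534]);c,n=np.cos(psi),np.sin(psi);d=s["tool_pos"][:2]-O;print("shear xy",c*d[0]+n*d[1],-n*d[0]+c*d[1])
E
```

```text
(array([0.30588579, 0.00203292]), array([-3.01,  0.21,  0.65,  2.15]))
[0.58827508 0.0573386  0.1036748 ] [-16.06668119 -63.09519712  35.96398464] 32.81457960605621
shear xy 0.012197718870257456 0.005233151856684432
```

```bash
python3 - <<'E'
from h import *
i=robot.camera_info("wrist");print(theta([None,297.6,325.5,332],i,295),theta([None,297.6,325.5,None],i,295))
E
```

```text
(array([0.24414774, 0.00130974]), array([-0.03,  0.04, -0.01])) (array([0.23533433, 0.00122868]), array([0., 0.]))
```

>>> handwheel(rows={"deltas": [[0, 0.001, 0.001, 0], [0, 0.001, 0.001, 0], [0, 0, 0, 0], [0, 0, 0, 0]]})

```text
time: 18.22
tool_pos: [0.5883, 0.0574, 0.1029]
orientation: [-3.095, 0.004, 3.051]
ft_force: [-21.0, -68.3, 42.7]
width: 0.0256
grasp_force: 36.1
```

```bash
python3 - <<'E'
from h import *
i=robot.camera_info("wrist");im=robot.capture("wrist");brass(im,(292,299));s=robot.read_state();print(s["tool_pos"],s["torque"])
E
```

```text
292 284 333 [126, 183, 195, 196, 195, 197, 193, 196, 195, 194, 196, 205, 211, 210, 211, 210, 211, 210, 209, 212, 213, 212, 210, 213, 212, 211, 211, 212, 212, 211, 212, 211, 211, 212, 212, 210, 212, 212, 209, 204, 180, 154, 146, 146, 146, 143, 144, 145, 142, 130]
299 285 332 [178, 191, 197, 193, 193, 194, 193, 194, 195, 197, 203, 211, 211, 213, 212, 212, 211, 212, 210, 213, 211, 211, 212, 212, 211, 210, 213, 212, 212, 211, 210, 212, 211, 210, 211, 211, 211, 210, 200, 170, 150, 143, 144, 144, 144, 144, 144, 137]
[0.58832958 0.05737662 0.10290647] [-11.49879991   3.35101106  -0.2364433 ]
```

The head is still advancing, with the ridge now at u≈295. The x friction is wasted effort, so I'll relieve it and continue down.

>>> handwheel(rows={"deltas": [[0.002, 0, 0.001, 0], [0.001, 0.001, 0.001, 0], [0, 0, 0.001, 0], [0, 0, 0, 0], [0, 0, 0, 0]]})

```text
time: 18.68
tool_pos: [0.5883, 0.0574, 0.1028]
orientation: [-3.093, 0.011, 3.051]
ft_force: [-19.9, -71.7, 49.9]
width: 0.0255
grasp_force: 37.9
```

```bash
python3 - <<'E'
from h import *
i=robot.camera_info("wrist");im=robot.capture("wrist");brass(im,(292,299));s=robot.read_state();print(s["tool_pos"],s["torque"])
E
```

```text
292 284 333 [127, 181, 193, 194, 193, 194, 195, 194, 195, 195, 199, 207, 211, 212, 210, 211, 211, 212, 212, 212, 210, 211, 213, 211, 212, 212, 210, 213, 210, 212, 211, 211, 211, 212, 212, 211, 211, 211, 210, 200, 169, 151, 147, 145, 145, 144, 145, 146, 143, 121]
299 285 332 [177, 194, 195, 194, 194, 194, 194, 195, 194, 198, 206, 210, 212, 210, 213, 212, 209, 212, 211, 210, 211, 210, 209, 211, 211, 212, 212, 212, 212, 213, 211, 212, 212, 210, 211, 211, 210, 210, 201, 168, 147, 142, 145, 143, 144, 142, 146, 135]
[0.58827686 0.05745706 0.10278555] [-12.21953285   3.15424981  -0.35892688]
```

```bash
python3 - <<'E'
from h import *
i=robot.camera_info("wrist")
for o in ([None,294.3,323.4,332.8],[284,294.3,323.4,332.8],[None,294.3,323.4,None]):print(theta(o,i,295.5))
E
```

```text
(array([0.35183753, 0.00142256]), array([ 0.14, -0.16,  0.02]))
(array([0.43862075, 0.00224498]), array([-2.45,  0.1 , -0.02,  2.35]))
(array([0.46399057, 0.00246339]), array([ 0.06, -0.06]))
```

>>> handwheel(rows={"deltas": [[0, 0, 0.001, 0], [0, 0, 0.001, 0], [0, 0, 0, 0], [0, 0, 0, 0]]})

```text
time: 19.07
tool_pos: [0.5889, 0.0573, 0.1017]
orientation: [-3.093, 0.013, 3.052]
ft_force: [-19.4, -71.6, 51.7]
width: 0.0256
grasp_force: 38.2
```

```bash
python3 - <<'E'
from h import *
i=robot.camera_info("wrist");im=robot.capture("wrist");brass(im,(292,299));s=robot.read_state();print(s["tool_pos"],s["qd"].round(4))
E
```

```text
292 284 333 [148, 183, 193, 195, 193, 193, 194, 194, 194, 193, 199, 208, 211, 211, 212, 210, 211, 211, 210, 211, 212, 212, 211, 211, 213, 211, 211, 212, 213, 211, 210, 211, 212, 212, 212, 211, 210, 212, 212, 203, 179, 151, 142, 143, 143, 142, 144, 143, 142, 124]
299 284 332 [126, 180, 194, 195, 194, 195, 194, 193, 193, 194, 198, 206, 210, 210, 210, 213, 210, 211, 212, 211, 211, 212, 211, 211, 211, 211, 211, 210, 210, 212, 212, 210, 211, 211, 211, 211, 210, 211, 210, 200, 166, 148, 144, 143, 144, 144, 142, 142, 136]
[0.58893264 0.05733791 0.10166748] [ 0.0002 -0.0007  0.0011  0.0001  0.0021 -0.0018]
```

The pad slid 1 mm further with the head unmoved and the fit at 0.35 rad, so the bolt is at its stop. I'll hold, recheck and hand in.

>>> handwheel(rows={"deltas": [[0, 0, 0, 0], [0, 0, 0, 0], [0, 0, 0, 0], [0, 0, 0, 0], [0, 0, 0, 0], [0, 0, 0, 0]]})

```text
time: 19.62
tool_pos: [0.589, 0.0573, 0.1017]
orientation: [-3.093, 0.013, 3.052]
ft_force: [-20.1, -73.0, 51.7]
width: 0.0255
grasp_force: 38.2
```

```bash
python3 - <<'E'
from h import *
im=robot.capture("wrist");brass(im,(295,))
print(robot.sign_off())
E
```

```text
295 284 333 [148, 185, 192, 193, 194, 195, 195, 193, 194, 193, 197, 205, 210, 211, 211, 211, 210, 213, 212, 211, 209, 212, 210, 211, 212, 210, 210, 211, 211, 210, 212, 210, 211, 211, 211, 211, 211, 211, 211, 202, 171, 151, 143, 144, 144, 145, 145, 142, 141, 125]
the job is handed in; nothing more can be done
None
```

I handed in at 19.6 s with all three knobs turned home and the bolt at its stop by my camera fit (about 0.35 rad), but one finger pressing on the head holds it there rather than a two-sided squeeze, because the tool cannot tilt; no verdict came back.

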